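# Stand a cosmetics carton on the display rail

## Robot

A 6-joint arm with a two-finger parallel gripper is mounted at the origin on the work surface. World frame = base frame: x ahead of the robot, y to its left, z up, the work surface at z = 0. Lengths are in mm, angles in degrees, forces in N, time in s.
With the tool pointing down it reaches from about 300 to 850 mm from the base axis. Payload 4.2 kg.
Tool frame: the origin (TCP) lies midway between the tips of the shut fingers; the grasp point (between the pads) lies 19 mm behind it (env.tcp_to_grasp is the distance from the TCP to the grasp point, in mm); z points along the fingers, x is the direction in which the jaws open and shut, and the axes are right-handed (so a half turn about z gives the same grasp; the last joint's range is limited). The gripper opens to 91 mm and grips with 3 to 60 N. Pads are 32 mm wide; open, the fingers measure 118 mm over their backs; the gripper's body (76 mm by 178 mm) begins 60 mm behind the grasp point.
Start: joints at [69.328, 18.312, 89.639, -0, 72.044, -1.146], TCP at [192.192, 541.946, 213.976] pointing down, gripper open.
Joint ranges: [-177.97, 177.97], [-48.28, 115.42], [12.27, 149.76], [-77.06, 257.06], [2.81, 150.46], [-146.56, 146.56]. Speed limits (degrees/s): [147.25, 147.25, 180, 180, 180, 180].

## Interface

Orientations are given as [roll, pitch, yaw] about the fixed x, y, z axes, in that order (R = Rz(yaw) Ry(pitch) Rx(roll)).
In Python, from workcell import env gives the robot as it stands.
- The arm moves only by the tool drive_tool, never from a script. Its argument "motion" is a list of rows, each a list of 2 entries, a list of its own where there are three numbers: the shift along the world's x, y, z in m, then the turn, a rotation vector about the world's x, y, z in rad. In form: [[[dx, dy, dz], [wx, wy, wz]], ...]. A call has exactly 10 rows; each row shifts and turns the commanded pose from where the row before left it; what a row does not reach is not made up. A row lasts 1/12 s, in which the tool goes at most 41.7 mm and 7.16 degrees, less where a joint would pass 70% of its speed; a pose out of reach is approached as far as the arm can. A call is refused whole if a number of a shift passes 0.0417 or a number of a turn 0.125, either way. A call with a gripper value outside its range is refused whole. "claw" is the opening, from 0 (shut) to 1 (fully open), set as the call begins (left out, the last holds). The fingers move at their own pace and stop on an object; "force" is the grip in N (left out, the last holds). Time passes only in rows, so rows that do not move let the fingers close, or fill a call up. It gives the time, the measured TCP pose, the force and the opening at its end, in the units of the state.
- env.state(): the state, without advancing time (a new reading comes with each control period).
- env.grab_frame(name): name is "side" or "top"; returns the picture (400x640x3 uint8, red, green, blue); there is no depth.
- env.camera_params(name): a dict with "fov_y" (degrees; the focal length in pixels is half the picture's height over the tangent of half this angle, whatever the lens; pixels are square), "cx", "cy" (the principal point, pixels), "k1" (the pictures are not rectified: a ray, as slopes to the right and down, at radius r is drawn at 1 + k1 r^2 times it, then the intrinsics apply), "pose" (4x4, takes a point from camera to world coordinates). Camera axes: x right, y down, z forward; pixel columns grow to the right and rows downward; lengths in mm; the calibration is good to about 2 mm. A picture is of the moment at which its call begins. camera_params takes no time and is no camera call.
- env.job_done(): hands the job in, once; it reports no verdict.
The state is a dict: "time_s": time; "qpos": joint angles; "qvel": joint speeds; "effort": joint torques, N m; "ee_pos": TCP position; "ee_rot": TCP orientation; "force": force on the tool from outside, world axes, zero at the start; "torque": the same for the moment, N m; "gripper_width": finger opening in mm.
Only numpy, scipy, OpenCV 4.12 (cv2) and the standard library are available. Lean on these libraries where they do the work, as an engineer would, in place of code of your own. Each camera call takes 0.05 s, during which the arm holds its last target.

## Task

Take the pink carton that lies flat on the bench and stand it on its long thin edge in the empty channel of the display rail, lined up with the channel and pushed up to the end stop, just like the pink carton already on show. Leave that carton, the teal carton and the red bottle where they are.

Things in the scene. Friction and masses are not known exactly. Their poses are not given: they have to be found in the camera images.
- carton: Pink carton with a gold band and a white panel on both faces, to be displayed: 150 mm long (its x), 64 mm wide (y), 26 mm thick (z), about 0.2 kg. It starts lying flat on the bench. Origin: centre of its large underside (thickness from z = 0 to 26 mm). Either long edge may be down, either face may look either way, either end may meet the stop.
- other: Teal carton of the same size (150 x 64 x 26 mm), lying flat on the bench; not to be moved. Origin: centre of its underside; x along its length, y across its width.
- rail: Dark steel display rail, fixed: base 210 (x) by 160 (y) by 8 mm, its top is the channel floor. Two channels along x, centred at y = -42 mm (empty) and +42 mm (occupied), each 44 mm wide between aluminium lips 4 mm thick, 8 mm above the floor. End stop: plate across the +x end, 45 mm above the floor, inner face at x = +99 mm; the -x end is open. Origin: centre of the underside.
- home (a point): Point on the floor of the empty channel (8 mm above the bench), on its centre line, 75 mm from the end stop: the centre of the carton's foot when it stands home. Axes as those of the rail: x along the channel towards the stop, z up.
- shown: Pink carton already on display, standing on its long edge in the occupied channel, 150 mm (x) by 26 mm (y) by 64 mm high; loose, not to be moved. Origin: centre of its foot.
- lotion: Red bottle with a black cap, 48 mm in diameter, 120 mm tall, standing loose on the bench beyond the cartons; not to be moved. Origin: centre of its foot.
- carton_mid (a point): The centre of the pink carton's volume (13 mm above its underside when it lies flat); same axes as the carton.
Not all that is in view belongs to the job. Leave any purple look-alike of the carton alone.

How it is judged:
By the outcome, as a careful person would: the job done as asked, in the order asked, and still so for the second after the job is handed in, with the robot touching nothing.
It also fails if it takes over 58 s, if anything falls off the work surface, if the arm or the gripper's body presses on something with over 40 N, if the wrist force passes 120 N, or if a joint passes its speed limit or range.

## Working session

There is one attempt and no reset: what is moved stays moved. The work goes in short steps, Python scripts to look and compute and a tool call to move; the robot and the scene stay as the last step left them, time stands still between calls to the robot, and variables do not carry over. Pictures are saved under pics/ and viewed, and the job is handed in when it is done.

Besides the shell and the picture viewer there is one more tool, called by a JSON object that holds its "api" and its "payload", one argument or row to a line. drive_tool: Moves the arm, as the interface text tells. Its arguments: {"type":"object","properties":{"motion":{"type":"array","items":{"type":"array"}},"claw":{"type":"number"},"force":{"type":"number"}},"required":["motion"]}

```bash
ls; mkdir -p pics; python3 - <<'E'
from workcell import env
import cv2
for n in ("side","top"):
    f=env.grab_frame(n); cv2.imwrite(f"pics/{n}0.png",f[:,:,::-1])
    p=env.camera_params(n); print(n,p)
print(env.state())
E
```

```text
pics
side {'fov_y': 50.700573875347715, 'cx': 322.4549470965933, 'cy': 198.87097720331985, 'k1': -0.04188048090488143, 'pose': array([[-9.93666770e-01, -7.32657405e-02,  8.51967216e-02,
         4.25390913e+02],
       [-1.11928694e-01,  7.12270166e-01, -6.92923646e-01,
         7.34737705e+02],
       [-9.91551898e-03, -6.98071159e-01, -7.15959734e-01,
         8.60138785e+02],
       [ 0.00000000e+00,  0.00000000e+00,  0.00000000e+00,
         1.00000000e+00]])}
top {'fov_y': 54.55935254456563, 'cx': 322.26662125389817, 'cy': 198.58263118659855, 'k1': -0.07242827498926124, 'pose': array([[ 1.11778084e-02, -9.97813144e-01,  6.51458787e-02,
         4.62793795e+02],
       [-9.99529504e-01, -1.30104844e-02, -2.77758636e-02,
        -3.47441025e+01],
       [ 2.85627013e-02, -6.48047545e-02, -9.97489106e-01,
         1.10937494e+03],
       [ 0.00000000e+00,  0.00000000e+00,  0.00000000e+00,
         1.00000000e+00]])}
{'time_s': 0.1, 'qpos': array([ 6.93268746e+01,  1.83459912e+01,  8.96986839e+01, -1.67633375e-03,
        7.20416145e+01, -1.14496668e+00]), 'qvel': array([ 0.02712664, -0.08302945, -0.11952743, -0.07904919, -0.09052185,
        0.03361923]), 'effort': array([ 3.58045627e-04, -4.13334632e+01, -2.32510900e+01,  7.27578322e-02,
        4.22143936e-02, -5.31575756e-05]), 'ee_pos': array([192.05085914, 541.51783433, 213.22921496]), 'ee_rot': array([-1.79999869e+02,  8.63041677e-02,  7.04723594e+01]), 'force': array([-0.37987059,  0.33742553, -0.48806236]), 'torque': array([-0.06366338,  0.05314049, -0.02282327]), 'gripper_width': 91.21995862757636}
```

View pics/side0.png

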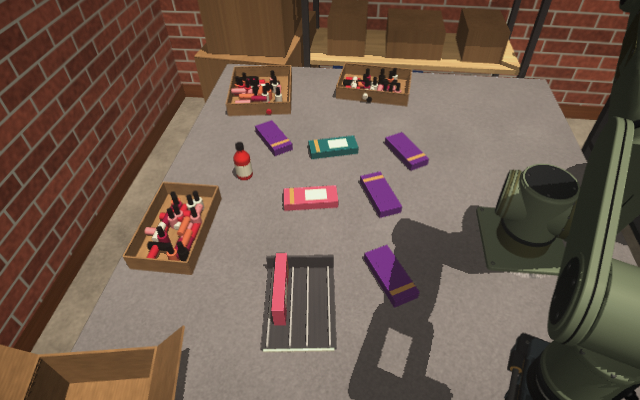

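View pics/top0.png

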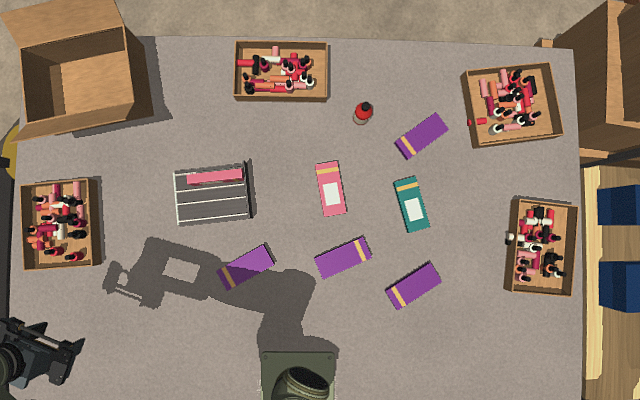

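Side view: pink carton around (311,198), rail around (300,303) with its stop at the far end (row ~258), shown carton in the left channel at (280,290). Top view: pink carton (331,188), teal (411,205), rail (213,193) with its stop at the right (col ~252), bottle (364,112). Next I measure.

```bash
cat > h.py <<'E'
import numpy as np, cv2
from workcell import env
def K(n):
    p=env.camera_params(n); f=200/np.tan(np.radians(p['fov_y']/2)); return p,f
def ray(n,uv):
    p,f=K(n); xd=np.array([(uv[0]-p['cx'])/f,(uv[1]-p['cy'])/f]); x=xd.copy()
    for _ in range(30): x=xd/(1+p['k1']*(x@x))
    P=p['pose']; return P[:3,3],P[:3,:3]@np.r_[x,1]
def onz(n,uv,z):
    o,d=ray(n,uv); return o+d*(z-o[2])/d[2]
def tri(uvs,uvt):
    A=[];b=[]
    for n,uv in(('side',uvs),('top',uvt)):
        o,d=ray(n,uv);d=d/np.linalg.norm(d);M=np.eye(3)-np.outer(d,d);A.append(M);b.append(M@o)
    return np.linalg.lstsq(np.vstack(A),np.hstack(b),rcond=None)[0]
def proj(n,X):
    p,f=K(n);P=p['pose'];c=P[:3,:3].T@(np.asarray(X,float)-P[:3,3]);x=c[:2]/c[2];x=x*(1+p['k1']*(x@x));return x*f+[p['cx'],p['cy']]
def grab(n,name=None):
    f=env.grab_frame(n)
    if name: cv2.imwrite(f'pics/{name}.png',f[:,:,::-1])
    return f
def crop(f,u0,v0,u1,v1,s,name):
    cv2.imwrite(f'pics/{name}.png',cv2.resize(f[v0:v1,u0:u1,::-1],None,fx=s,fy=s,interpolation=cv2.INTER_CUBIC))
E
python3 - <<'E'
from h import *
for n in('side','top'):
    f=cv2.imread(f'pics/{n}0.png')[:,:,::-1]
    if n=='top':
        crop(f,160,140,280,240,6,'t_rail'); crop(f,300,150,440,240,5,'t_cart')
    else:
        crop(f,250,240,350,360,5,'s_rail'); crop(f,270,130,370,220,6,'s_cart')
    hsv=cv2.cvtColor(np.ascontiguousarray(f),cv2.COLOR_RGB2HSV)
    for nm,lo,hi in(('pink',(165,90,120),(179,255,255)),('teal',(80,90,40),(98,255,255)),):
        m=cv2.inRange(hsv,lo,hi)
        c,_=cv2.findContours(m,cv2.RETR_EXTERNAL,cv2.CHAIN_APPROX_NONE)
        for k in c:
            if cv2.contourArea(k)>200: r=cv2.minAreaRect(k);print(n,nm,cv2.contourArea(k),r,cv2.boxPoints(r).round(1).tolist())
E
```

```text
side pink 772.5 ((278.4234924316406, 288.4757385253906), (14.244465827941895, 71.17618560791016), 0.8814040422439575) [[270.79998779296875, 324.0], [271.79998779296875, 252.8000030517578], [286.1000061035156, 253.0], [285.0, 324.20001220703125]]
side pink 1022.0 ((310.2801513671875, 197.4824981689453), (22.33142852783203, 53.770084381103516), 86.42366790771484) [[282.79998779296875, 188.0], [336.3999938964844, 184.6999969482422], [337.79998779296875, 206.89999389648438], [284.1000061035156, 210.3000030517578]]
side teal 698.5 ((333.20086669921875, 146.657470703125), (17.8992919921875, 47.651222229003906), 83.0887680053711) [[308.5, 140.60000610351562], [355.79998779296875, 134.89999389648438], [357.8999938964844, 152.6999969482422], [310.6000061035156, 158.39999389648438]]
top pink 906.5 ((331.045166015625, 193.53114318847656), (42.78021240234375, 22.87822723388672), 79.5625228881836) [[315.8999938964844, 174.60000610351562], [338.3999938964844, 170.39999389648438], [346.20001220703125, 212.5], [323.70001220703125, 216.60000610351562]]
top pink 484.0 ((213.7893829345703, 176.04666137695312), (10.252199172973633, 55.664466857910156), 83.51692199707031) [[185.60000610351562, 174.10000610351562], [240.89999389648438, 167.8000030517578], [242.0, 178.0], [186.6999969482422, 184.3000030517578]]
top teal 903.0 ((412.32080078125, 208.12261962890625), (44.367454528808594, 23.351293563842773), 74.05460357666016) [[395.0, 190.0], [417.5, 183.60000610351562], [429.6000061035156, 226.1999969482422], [407.20001220703125, 232.6999969482422]]
```

View pics/t_rail.png

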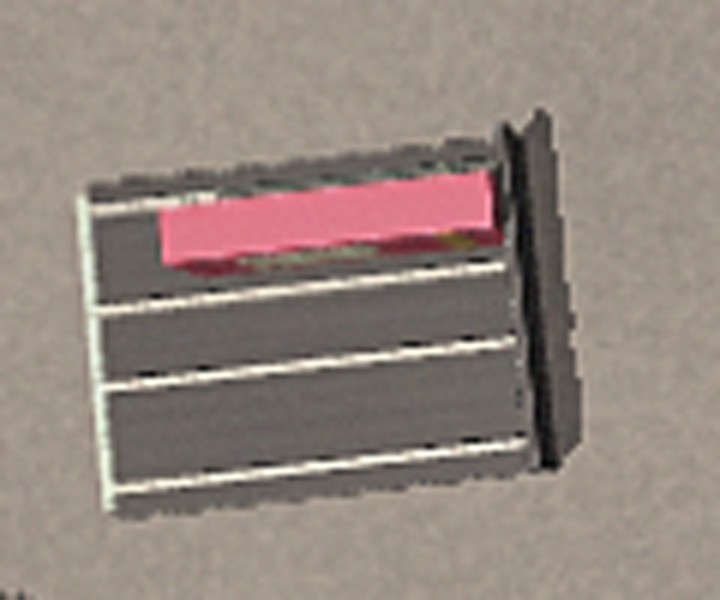

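View pics/t_cart.png

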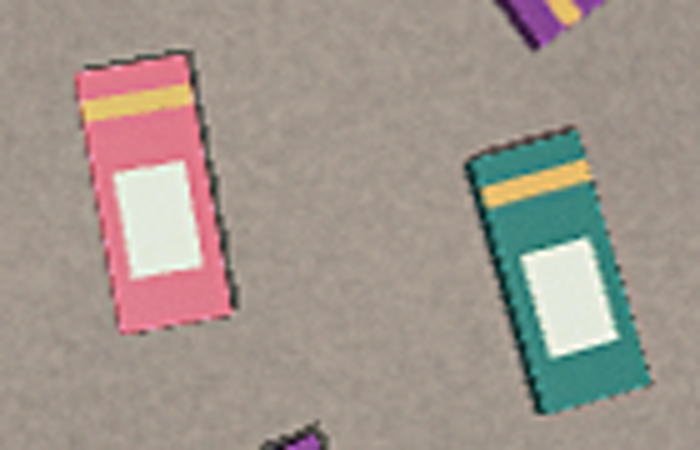

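View pics/s_rail.png

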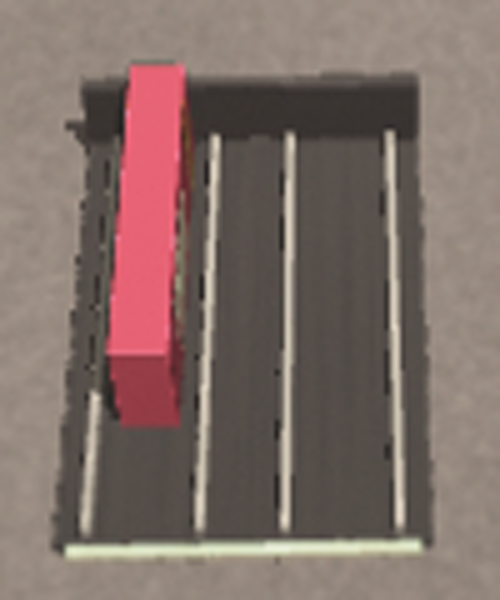

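View pics/s_cart.png

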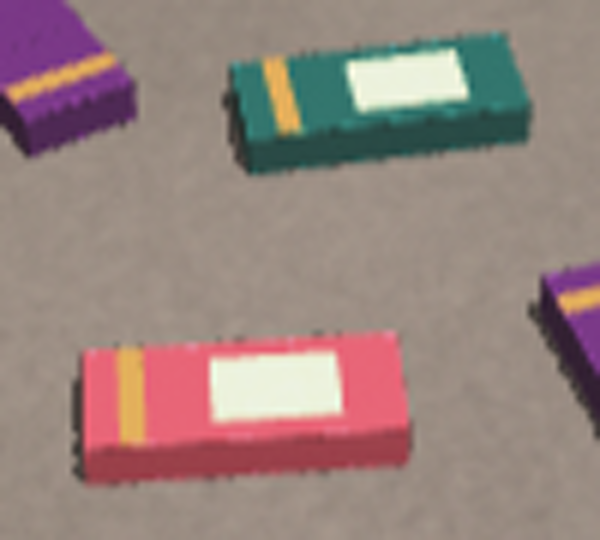

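```bash
python3 - <<'E'
from h import *
np.set_printoptions(precision=1,suppress=True)
def px(c,o,s): return np.array(o)+(np.array(c)+.5)/s-.5
T=lambda c:px(c,(160,140),6); S=lambda c:px(c,(250,240),5)
print('rail lips z16')
for nm,a,b,f,n in(('midT',(105,387),(515,342),T,'top'),('outT',(115,490),(525,443),T,'top'),('in2T',(98,311),(505,266),T,'top'),('midS',(285,528),(289,132),S,'side'),('outS',(401,528),(390,132),S,'side'),('in2S',(201,528),(215,136),S,'side')):
    A,B=onz(n,f(a),16),onz(n,f(b),16);d=B-A;print(nm,A,B,np.linalg.norm(d),np.degrees(np.arctan2(d[1],d[0])))
print('-x edge z8', [onz('top',T(c),8) for c in((80,197),(112,510))],[onz('side',S(c),8) for c in((64,545),(424,540))])
for n,cs,o,s in(('top',[(77,72),(188,52),(237,315),(122,332)],(300,150),5),('side',[(85,352),(397,333),(410,428),(84,445)],(270,130),6),):
    P=np.array([onz(n,px(c,o,s),26) for c in cs]);print(n,P.tolist(),P.mean(0),[np.linalg.norm(P[i]-P[(i+1)%4]) for i in range(4)])
    for i in range(4):
        d=P[(i+1)%4]-P[i];print(np.degrees(np.arctan2(d[1],d[0])))
P=np.array([onz('top',px(c,(300,150),5),26) for c in [(465,158),(577,127),(652,383),(542,412)]]);print('teal',P.mean(0))
print('shown top', [onz('top',T(c),72) for c in((160,210),(492,172),(495,235),(165,264))])
E
```

```text
rail lips z16
midT [513.3 344.6  16. ] [537.  151.6  16. ] 194.42903721797364 -82.99067960644756
outT [465.  338.2  16. ] [489.7 145.8  16. ] 193.99527738848843 -82.69781475522133
in2T [549.1 349.2  16. ] [572.8 157.2  16. ] 193.4530641131497 -82.95780275209681
midS [511.  346.9  16. ] [536.7 147.1  16. ] 201.46385687280159 -82.65813755039467
outS [462.6 341.7  16. ] [488.1 141.9  16. ] 201.33671891201985 -82.73711791992086
in2S [546.  350.7  16. ] [572.  153.2  16. ] 199.24733930482867 -82.50229830145004
-x edge z8 [array([604.2, 362.8,   8. ]), array([455.6, 342.1,   8. ])] [array([603.4, 361. ,   8. ]), array([452.8, 342.2,   8. ])]
top [[630.8990319401925, -43.343434064659505, 26.0], [643.2851629954531, -105.87836052296473, 26.0], [495.12206770535084, -134.62942245344996, 26.0], [484.8644575611021, -70.29970401669335, 26.0]] [563.5 -88.5  26. ] [np.float64(63.74977074204843), np.float64(150.92689080503354), np.float64(65.14239203486297), np.float64(148.50164108119816)]
-78.79657730025257
-169.0182324601797
99.05975364854044
10.458406929387543
side [[638.4834541451305, -103.11350571975811, 26.0], [493.1021781658351, -130.9687642064008, 26.0], [481.5385131389533, -69.11142796528168, 26.0], [628.2751171757068, -43.1788492464608, 26.0]] [560.3 -86.6  26. ] [np.float64(148.02577758865428), np.float64(62.92891541811919), np.float64(149.01050165423516), np.float64(60.79780580130719)]
-169.15350147024446
100.58870505609516
10.022324819612532
-80.33388858688188
teal [ 522.8 -317.3   26. ]
shown top [array([590.5, 303.2,  72. ]), array([609.4, 154.3,  72. ]), array([581.1, 152.2,  72. ]), array([566.2, 300. ,  72. ])]
```

{"api": "drive_tool", "payload": {
  "motion": [
    [[0.0176, -0.0316, 0], [0, 0, 0.0518]],
    [[0.0176, -0.0316, 0], [0, 0, 0.0518]],
    [[0.0176, -0.0316, 0], [0, 0, 0.0518]],
    [[0.0176, -0.0316, 0], [0, 0, 0.0518]],
    [[0.0176, -0.0316, 0], [0, 0, 0.0518]],
    [[0.0176, -0.0316, 0], [0, 0, 0.0518]],
    [[0.0176, -0.0316, 0], [0, 0, 0.0518]],
    [[0.0176, -0.0316, 0], [0, 0, 0.0518]],
    [[0.0176, -0.0316, 0], [0, 0, 0.0518]],
    [[0.0176, -0.0316, 0], [0, 0, 0.0518]]
  ],
  "claw": 1,
  "force": 30
}}

```text
time_s: 0.93
ee_pos: [368.4, 224.2, 213.8]
ee_rot: [-180.0, -0.0, 100.3]
force: [0.2, 0.3, 0.5]
gripper_width: 91.2
```

{"api": "drive_tool", "payload": {
  "motion": [
    [[0.0176, -0.0316, -0.005], [0.0062, -0.0344, 0]],
    [[0.0176, -0.0316, -0.005], [0.0062, -0.0344, 0]],
    [[0.0176, -0.0316, -0.005], [0.0062, -0.0344, 0]],
    [[0.0176, -0.0316, -0.005], [0.0062, -0.0344, 0]],
    [[0.0176, -0.0316, -0.005], [0.0062, -0.0344, 0]],
    [[0.0176, -0.0316, -0.005], [0.0062, -0.0344, 0]],
    [[0.0176, -0.0316, -0.005], [0.0062, -0.0344, 0]],
    [[0.0176, -0.0316, -0.005], [0.0062, -0.0344, 0]],
    [[0.0176, -0.0316, -0.005], [0.0062, -0.0344, 0]],
    [[0.0176, -0.0316, -0.005], [0.0062, -0.0344, 0]]
  ]
}}

```text
time_s: 1.77
ee_pos: [544.4, -91.9, 163.6]
ee_rot: [159.9, -0.0, 100.1]
force: [0.2, 1.1, -0.1]
gripper_width: 91.1
```

```bash
cat >> h.py <<'E'
from scipy.spatial.transform import Rotation as Ro
np.set_printoptions(precision=2,suppress=True)
def st():
    s=env.state(); R=Ro.from_euler('xyz',s['ee_rot'],degrees=True).as_matrix()
    print('t',s['time_s'],'pos',s['ee_pos'],'q',s['qpos'],'F',s['force'],'w',s['gripper_width']);print('jaw',R[:,0],'tool',R[:,2],'rot',s['ee_rot']);return s,R
def togo(pos,x,z):
    # remaining shift (mm) and rotvec (rad) to pose with jaw x, tool z
    s,R=st(); z=np.array(z,float);z/=np.linalg.norm(z);x=np.array(x,float);x-=z*(x@z);x/=np.linalg.norm(x)
    T=np.c_[x,np.cross(z,x),z]; print('shift',np.array(pos)-s['ee_pos'],'turn',Ro.from_matrix(T@R.T).as_rotvec())
E
python3 - <<'E'
from h import *
w=np.radians(100.2);a=np.radians(10.2);t=np.radians(20)
togo([544,-90.7,8.3],[np.cos(w),np.sin(w),0],[np.cos(a)*np.sin(t),np.sin(a)*np.sin(t),-np.cos(t)])
f=grab('top','top1');grab('side','side1')
E
```

```text
t 1.7667 pos [544.42 -91.87 163.62] q [ -16.08   10.3   111.94   13.57   40.39 -125.22] F [ 0.2   1.08 -0.14] w 91.07773924055313
jaw [-0.18  0.98  0.  ] tool [ 0.34  0.06 -0.94] rot [159.89  -0.01 100.13]
shift [  -0.42    1.17 -155.32] turn [-0.  0.  0.]
```

View pics/side1.png

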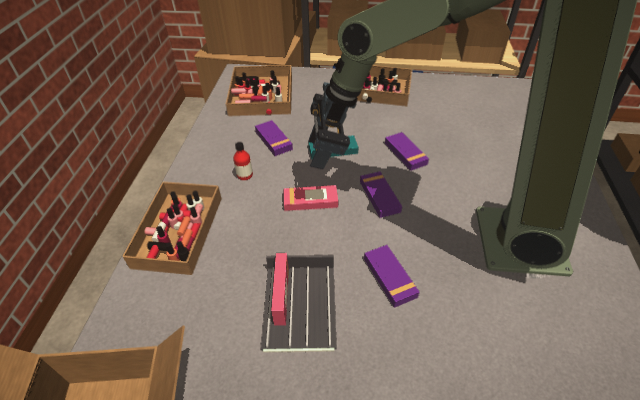

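{"api": "drive_tool", "payload": {
  "motion": [
    [[-0.0004, 0.0012, -0.03], [0, 0, 0]],
    [[0, 0, -0.03], [0, 0, 0]],
    [[0, 0, -0.03], [0, 0, 0]],
    [[0, 0, -0.03], [0, 0, 0]],
    [[0, 0, -0.02], [0, 0, 0]],
    [[0, 0, -0.01], [0, 0, 0]],
    [[0, 0, -0.005], [0, 0, 0]],
    [[0, 0, 0], [0, 0, 0]],
    [[0, 0, 0], [0, 0, 0]],
    [[0, 0, 0], [0, 0, 0]]
  ]
}}

```text
time_s: 2.7
ee_pos: [544.6, -88.7, 10.1]
ee_rot: [159.9, 0.0, 100.2]
force: [1.0, 0.3, 0.2]
gripper_width: 91.1
```

{"api": "drive_tool", "payload": {
  "motion": [
    [[0, 0, 0], [0, 0, 0]],
    [[0, 0, 0], [0, 0, 0]],
    [[0, 0, 0], [0, 0, 0]],
    [[0, 0, 0], [0, 0, 0]],
    [[0, 0, 0], [0, 0, 0]],
    [[0, 0, 0], [0, 0, 0]],
    [[0, 0, 0], [0, 0, 0]],
    [[0, 0, 0], [0, 0, 0]],
    [[0, 0, 0], [0, 0, 0]],
    [[0, 0, 0], [0, 0, 0]]
  ],
  "claw": 0,
  "force": 30
}}

```text
time_s: 3.53
ee_pos: [544.0, -89.0, 9.3]
ee_rot: [159.9, -0.0, 100.2]
force: [-3.1, -0.4, 5.8]
gripper_width: 63.9
```

```bash
python3 - <<'E'
from h import *
st(); f=grab('side','side2'); crop(f,250,60,400,240,4,'side2c')
E
```

```text
t 3.5333 pos [543.97 -88.99   9.33] q [ -15.73   23.1   122.96   29.17   17.9  -142.48] F [-3.06 -0.39  5.79] w 63.890101739751415
jaw [-0.18  0.98  0.  ] tool [ 0.34  0.06 -0.94] rot [159.94  -0.   100.16]
```

View pics/side2c.png

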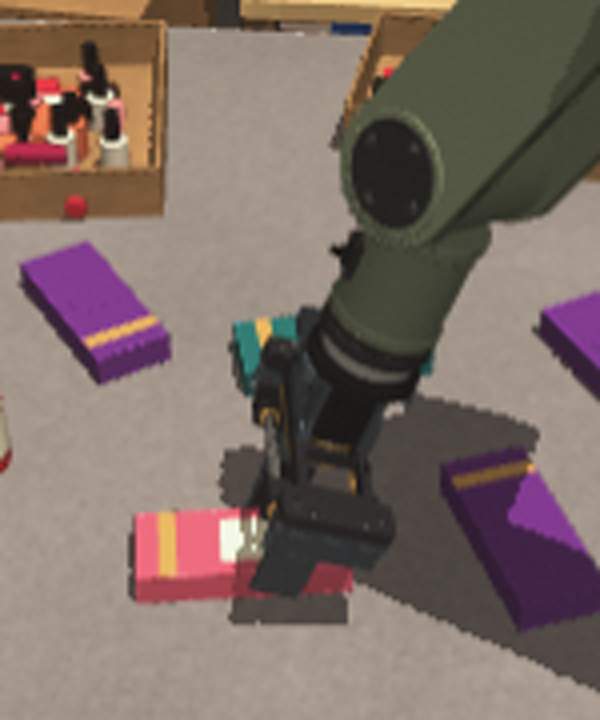

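{"api": "drive_tool", "payload": {
  "motion": [
    [[0, 0, 0.02], [0, 0, 0]],
    [[0, 0, 0.03], [0, 0, 0]],
    [[0, 0, 0.03], [0, 0, 0]],
    [[0, 0, 0.03], [0, 0, 0]],
    [[0, 0, 0.03], [0, 0, 0]],
    [[-0.0023, 0.0075, 0.005], [0, 0, -0.1166]],
    [[-0.0023, 0.0075, 0], [0, 0, -0.1166]],
    [[-0.0023, 0.0075, 0], [0, 0, -0.1166]],
    [[-0.0023, 0.0075, 0], [0, 0, -0.1166]],
    [[-0.0023, 0.0075, 0], [0, 0, -0.1166]]
  ]
}}

```text
time_s: 4.42
ee_pos: [532.2, -57.9, 151.4]
ee_rot: [160.4, 0.0, 72.7]
force: [-0.4, -0.3, -2.7]
gripper_width: 63.8
```

```bash
python3 - <<'E'
from h import *
st()
E
```

```text
t 4.4167 pos [532.22 -57.88 151.44] q [ -4.82   9.32 115.12  -7.02  36.64 -72.55] F [-0.45 -0.25 -2.73] w 63.75185009348533
jaw [ 0.3   0.95 -0.  ] tool [ 0.32 -0.1  -0.94] rot [160.44   0.02  72.67]
```

{"api": "drive_tool", "payload": {
  "motion": [
    [[-0.0023, 0.0075, 0], [0, 0, -0.1166]],
    [[-0.0023, 0.0075, 0], [0, 0, -0.1166]],
    [[-0.0023, 0.0075, 0], [0, 0, -0.1166]],
    [[-0.0023, 0.0075, 0], [0, 0, -0.1166]],
    [[-0.0023, 0.0075, 0], [0, 0, -0.1166]],
    [[-0.0023, 0.0075, 0], [0, 0, -0.1166]],
    [[-0.0023, 0.0075, 0], [0, 0, -0.1166]],
    [[-0.0023, 0.0075, 0], [0, 0, -0.1166]],
    [[-0.0023, 0.0075, 0], [0, 0, -0.1166]],
    [[-0.0023, 0.0075, 0], [0, 0, -0.1166]]
  ]
}}

```text
time_s: 5.25
ee_pos: [510.5, 15.1, 151.4]
ee_rot: [160.4, 0.1, 8.2]
force: [-0.5, 0.3, -3.4]
gripper_width: 63.9
```

{"api": "drive_tool", "payload": {
  "motion": [
    [[0, 0, 0], [0.12, 0, 0]],
    [[0, 0, 0], [0.12, 0, 0]],
    [[0, 0, 0], [0.12, 0, 0]],
    [[0, 0, 0], [0.12, 0, 0]],
    [[0, 0, 0], [0.12, 0, 0]],
    [[0, 0, 0], [0.12, 0, 0]],
    [[0, 0, 0], [0.12, 0, 0]],
    [[0, 0, 0], [0.12, 0, 0]],
    [[0, 0, 0], [0, 0, 0]],
    [[0, 0, 0], [0, 0, 0]]
  ]
}}

```text
time_s: 6.08
ee_pos: [510.9, 13.0, 150.6]
ee_rot: [-145.0, -6.7, 4.7]
force: [-0.3, 0.5, -2.3]
gripper_width: 63.5
```

```bash
python3 - <<'E'
from h import *
t=np.radians(70)
togo([510,24,110],[1,0,0],[0,np.sin(t),-np.cos(t)])
E
```

```text
t 6.0833 pos [510.93  12.95 150.65] q [-21.42  20.64 106.26  36.61  69.22 -46.61] F [-0.26  0.45 -2.3 ] w 63.541695618816284
jaw [0.99 0.08 0.12] tool [ 0.05  0.58 -0.81] rot [-144.97   -6.74    4.75]
shift [ -0.93  11.05 -40.65] turn [ 0.6   0.14 -0.04]
```

{"api": "drive_tool", "payload": {
  "motion": [
    [[0, 0.0018, 0], [0.1, 0.023, -0.007]],
    [[0, 0.0018, 0], [0.1, 0.023, -0.007]],
    [[0, 0.0018, 0], [0.1, 0.023, -0.007]],
    [[0, 0.0018, 0], [0.1, 0.023, -0.007]],
    [[0, 0.0018, -0.01], [0.1, 0.023, -0.007]],
    [[0, 0.0018, -0.01], [0.1, 0.023, -0.007]],
    [[0, 0, -0.01], [0, 0, 0]],
    [[0, 0, 0], [0, 0, 0]],
    [[0, 0, 0], [0, 0, 0]],
    [[0, 0, 0], [0, 0, 0]]
  ]
}}

```text
time_s: 6.92
ee_pos: [511.9, 25.8, 123.9]
ee_rot: [-110.4, -0.6, 0.2]
force: [-0.2, -0.5, -2.6]
gripper_width: 63.7
```

```bash
python3 - <<'E'
from h import *
t=np.radians(70)
togo([510,24,110],[1,0,0],[0,np.sin(t),-np.cos(t)])
f=grab('side','side3'); crop(f,200,60,420,260,3.6,'side3c')
f=grab('top','top3'); crop(f,230,100,450,260,3.6,'top3c')
E
```

```text
t 6.9167 pos [511.92  25.81 123.89] q [-30.55  39.13 106.55  53.83  88.93 -61.55] F [-0.2  -0.49 -2.6 ] w 63.67648614807378
jaw [1.   0.   0.01] tool [-0.    0.94 -0.35] rot [-110.37   -0.56    0.23]
shift [ -1.92  -1.81 -13.89] turn [ 0.01  0.01 -0.  ]
```

View pics/side3c.png

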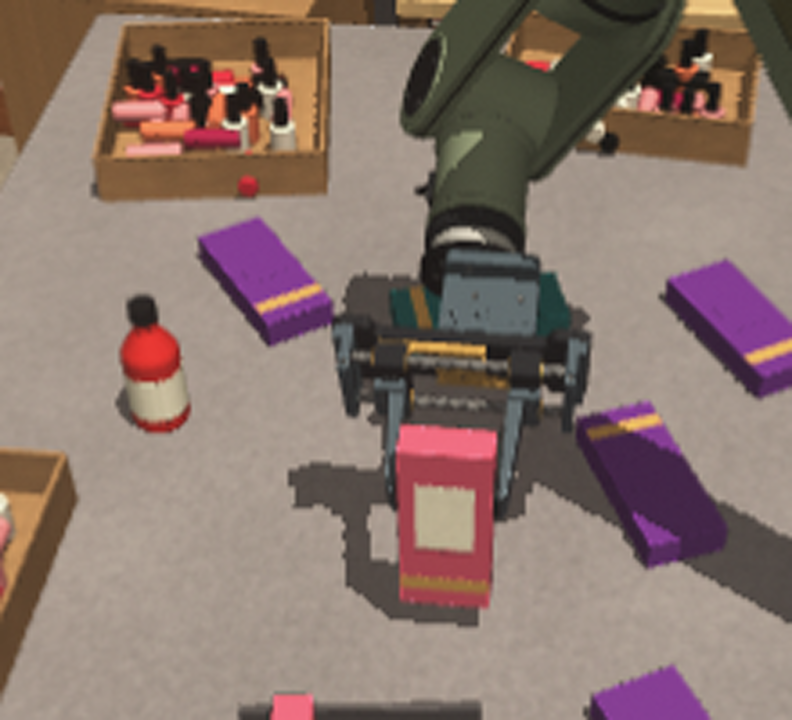

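View pics/top3c.png

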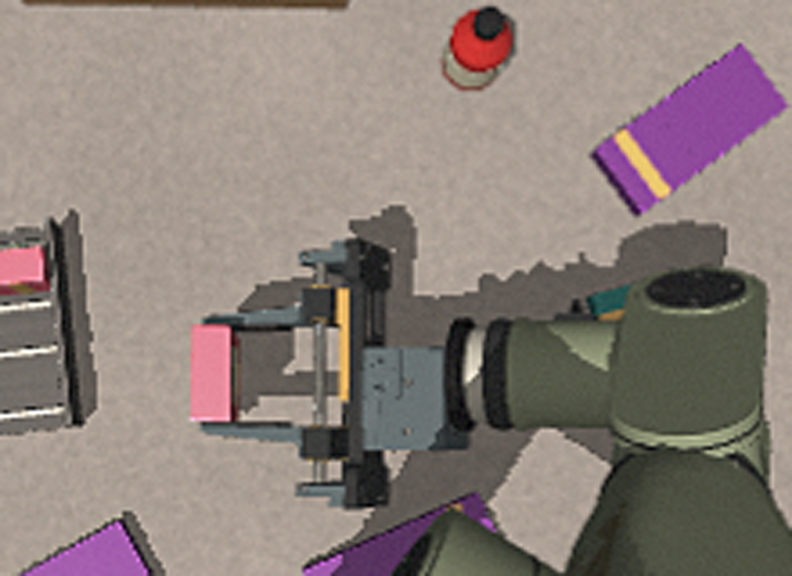

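{"api": "drive_tool", "payload": {
  "motion": [
    [[0, 0, -0.01], [0.01, 0.01, 0]],
    [[0, 0, -0.01], [0, 0, 0]],
    [[0, 0, -0.004], [0, 0, 0]],
    [[0, 0, -0.002], [0, 0, 0]],
    [[0, 0, -0.001], [0, 0, 0]],
    [[0, 0, -0.001], [0, 0, 0]],
    [[0, 0, -0.001], [0, 0, 0]],
    [[0, 0, 0], [0, 0, 0]],
    [[0, 0, 0], [0, 0, 0]],
    [[0, 0, 0], [0, 0, 0]]
  ]
}}

```text
time_s: 7.85
ee_pos: [511.5, 25.2, 94.3]
ee_rot: [-109.6, 0.2, 0.1]
force: [-0.8, -0.9, 2.7]
gripper_width: 63.7
```

```bash
python3 - <<'E'
from h import *
st()
E
```

```text
t 7.85 pos [511.49  25.2   94.31] q [-30.72  42.28 107.04  54.03  87.65 -63.84] F [-0.84 -0.88  2.68] w 63.714326584803196
jaw [ 1.  0. -0.] tool [-0.    0.94 -0.33] rot [-109.55    0.16    0.12]
```

{"api": "drive_tool", "payload": {
  "motion": [
    [[0, 0, -0.0005], [-0.009, 0, 0]],
    [[0, 0, 0], [0, 0, 0]],
    [[0, 0, 0], [0, 0, 0]],
    [[0, 0, 0], [0, 0, 0]],
    [[0, 0, 0], [0, 0, 0]],
    [[0, 0, 0], [0, 0, 0]],
    [[0, 0, 0], [0, 0, 0]],
    [[0, 0, 0], [0, 0, 0]],
    [[0, 0, 0], [0, 0, 0]],
    [[0, 0, 0], [0, 0, 0]]
  ]
}}

```text
time_s: 8.68
ee_pos: [511.5, 25.6, 94.2]
ee_rot: [-110.0, 0.2, 0.1]
force: [-0.4, 0.8, 5.8]
gripper_width: 63.4
```

{"api": "drive_tool", "payload": {
  "motion": [
    [[0, 0, 0], [0, 0, 0]],
    [[0, 0, 0], [0, 0, 0]],
    [[0, 0, 0], [0, 0, 0]],
    [[0, 0, 0], [0, 0, 0]],
    [[0, 0, 0], [0, 0, 0]],
    [[0, 0, 0], [0, 0, 0]],
    [[0, 0, 0], [0, 0, 0]],
    [[0, 0, 0], [0, 0, 0]],
    [[0, 0, 0], [0, 0, 0]],
    [[0, 0, 0], [0, 0, 0]]
  ],
  "claw": 0.85
}}

```text
time_s: 9.52
ee_pos: [511.5, 25.1, 93.0]
ee_rot: [-110.1, 0.2, 0.1]
force: [0.7, -0.5, 0.3]
gripper_width: 77.6
```

```bash
python3 - <<'E'
from h import *
st()
f=grab('side','side4'); crop(f,270,150,370,250,6,'side4c')
E
```

```text
t 9.5167 pos [511.55  25.1   92.97] q [-30.63  42.09 107.07  53.84  87.18 -63.65] F [ 0.72 -0.51  0.34] w 77.5666294089618
jaw [ 1.  0. -0.] tool [-0.    0.94 -0.34] rot [-110.14    0.18    0.11]
```

View pics/side4c.png

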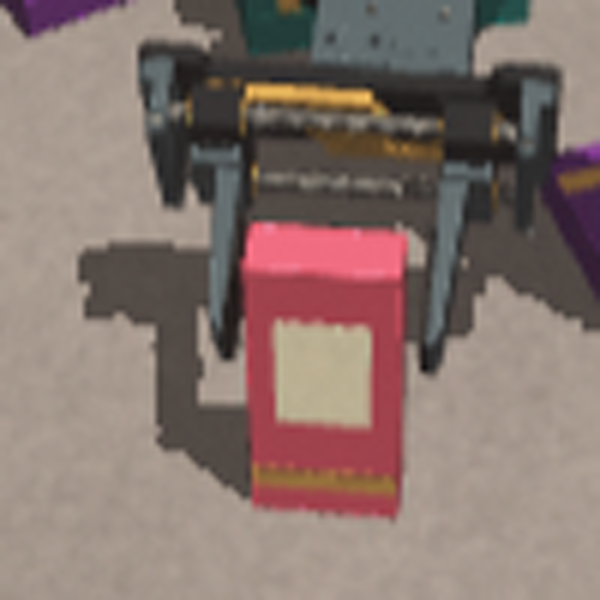

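{"api": "drive_tool", "payload": {
  "motion": [
    [[0, -0.01, 0.0036], [0, 0, 0]],
    [[0, -0.0188, 0.0068], [0, 0, 0]],
    [[0, -0.0188, 0.0068], [0, 0, 0]],
    [[0, -0.0188, 0.0068], [0, 0, 0]],
    [[0, -0.0188, 0.0068], [0, 0, 0]],
    [[0, -0.0188, 0.0068], [0, 0, 0]],
    [[0, 0, 0.03], [0, 0, 0]],
    [[0, 0, 0.04], [0, 0, 0]],
    [[0, 0, 0.04], [0, 0, 0]],
    [[0, 0, 0.02], [0, 0, 0]]
  ],
  "claw": 1
}}

```text
time_s: 10.4
ee_pos: [511.8, -79.9, 265.0]
ee_rot: [-110.2, -0.1, 0.1]
force: [1.0, -0.0, -0.3]
gripper_width: 91.3
```

```bash
python3 - <<'E'
from h import *
t=np.radians(40)
f=grab('side','side5'); crop(f,270,150,370,250,6,'side5c')
f=grab('top','top5'); crop(f,250,140,350,220,8,'top5c')
togo([575,21,260],[0,1,0],[-np.sin(t),0,-np.cos(t)])
E
```

```text
t 10.5 pos [512.01 -79.97 264.16] q [-38.64  32.5   92.23  49.74 106.41 -48.24] F [-0.18  0.54  0.02] w 91.15757137941839
jaw [1. 0. 0.] tool [-0.    0.94 -0.35] rot [-110.39   -0.22    0.09]
shift [ 62.99 100.97  -4.16] turn [-0.41 -0.4   1.53]
```

View pics/side5c.png

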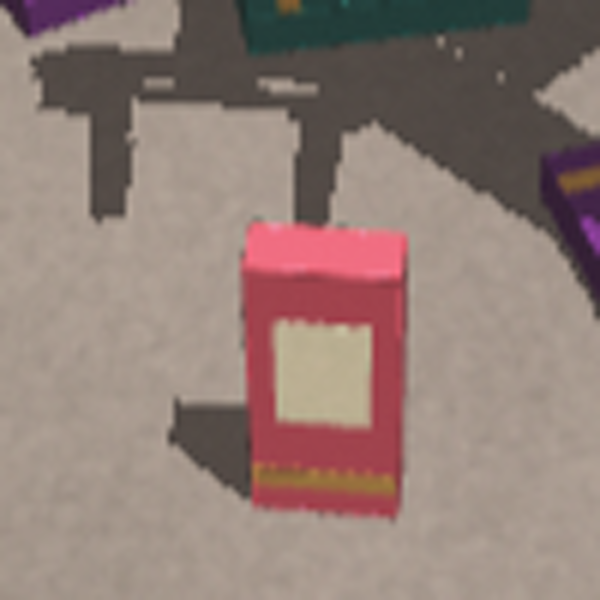

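View pics/top5c.png

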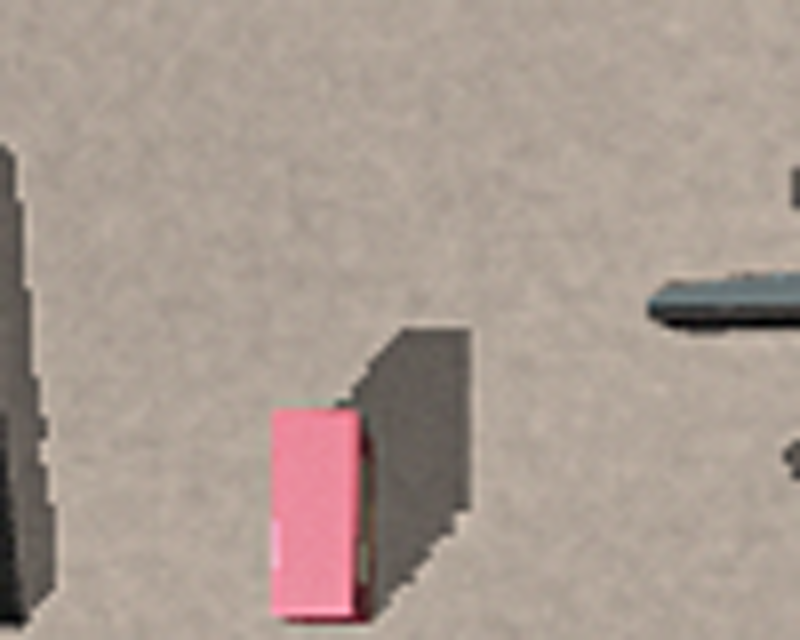

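```bash
python3 - <<'E'
from h import *
px=lambda c,o,s: np.array(o)+(np.array(c)+.5)/s-.5
P=np.array([onz('top',px(c,(250,140),8),150) for c in [(272,409),(361,409),(356,617),(271,614)]]);print(P,P.mean(0))
P=np.array([onz('side',px(c,(270,150),6),150) for c in [(247,225),(406,233),(404,277),(245,272)]]);print(P,P.mean(0))
E
```

```text
[[543.8   34.7  150.  ]
 [544.17   7.16 150.  ]
 [479.76   7.69 150.  ]
 [480.36  33.9  150.  ]] [512.02  20.86 150.  ]
[[542.49  10.81 150.  ]
 [478.4    8.88 150.  ]
 [477.01  33.7  150.  ]
 [539.77  37.35 150.  ]] [509.42  22.69 150.  ]
```

{"api": "drive_tool", "payload": {
  "motion": [
    [[0.005, 0, 0.002], [-0.0293, -0.0286, 0.1093]],
    [[0.005, 0.006, 0.002], [-0.0293, -0.0286, 0.1093]],
    [[0.005, 0.006, 0.002], [-0.0293, -0.0286, 0.1093]],
    [[0.005, 0.006, 0.002], [-0.0293, -0.0286, 0.1093]],
    [[0.005, 0.007, 0.002], [-0.0293, -0.0286, 0.1093]],
    [[0.005, 0.007, 0.002], [-0.0293, -0.0286, 0.1093]],
    [[0.005, 0.007, 0.002], [-0.0293, -0.0286, 0.1093]],
    [[0.005, 0.007, 0.002], [-0.0293, -0.0286, 0.1093]],
    [[0.005, 0.007, 0], [-0.0293, -0.0286, 0.1093]],
    [[0.005, 0.007, 0], [-0.0293, -0.0286, 0.1093]]
  ]
}}

```text
time_s: 11.33
ee_pos: [562.1, -19.3, 275.2]
ee_rot: [-131.9, -4.4, 64.7]
force: [1.5, -0.3, -0.5]
gripper_width: 91.5
```

```bash
python3 - <<'E'
from h import *
t=np.radians(40)
togo([575,21,260],[0,1,0],[-np.sin(t),0,-np.cos(t)])
E
```

```text
t 11.3333 pos [562.1  -19.3  275.17] q [-11.13  40.62  58.46  16.8  126.47 -73.42] F [ 1.52 -0.35 -0.48] w 91.47373327041106
jaw [0.43 0.9  0.08] tool [-0.65  0.36 -0.67] rot [-131.94   -4.42   64.67]
shift [ 12.9   40.3  -15.17] turn [-0.11 -0.12  0.44]
```

{"api": "drive_tool", "payload": {
  "motion": [
    [[0.003, 0.0082, 0], [-0.0275, -0.03, 0.11]],
    [[0.003, 0.0082, 0], [-0.0275, -0.03, 0.11]],
    [[0.003, 0.0082, 0], [-0.0275, -0.03, 0.11]],
    [[0, 0.0082, -0.01], [-0.0275, -0.03, 0.11]],
    [[0, 0.0082, -0.02], [0, 0, 0]],
    [[0, 0, -0.03], [0, 0, 0]],
    [[0, 0, -0.025], [0, 0, 0]],
    [[0, 0, -0.01], [0, 0, 0]],
    [[0, 0, 0], [0, 0, 0]],
    [[0, 0, 0], [0, 0, 0]]
  ]
}}

```text
time_s: 12.17
ee_pos: [570.5, 21.6, 181.5]
ee_rot: [-139.9, 0.1, 90.0]
force: [0.5, -1.5, 0.0]
gripper_width: 91.1
```

```bash
python3 - <<'E'
from h import *
t=np.radians(40)
togo([506.8,21.5,104.4],[0,1,0],[-np.sin(t),0,-np.cos(t)])
f=grab('top','top6'); crop(f,230,90,390,220,5,'top6c')
E
```

```text
t 12.1667 pos [570.47  21.62 181.45] q [  0.75  41.82  64.78   0.49 113.53 -89.15] F [ 0.45 -1.46  0.01] w 91.13114212630784
jaw [ 0.  1. -0.] tool [-0.64 -0.   -0.76] rot [-139.87    0.08   89.96]
shift [-63.67  -0.12 -77.05] turn [ 0. -0.  0.]
```

View pics/top6c.png

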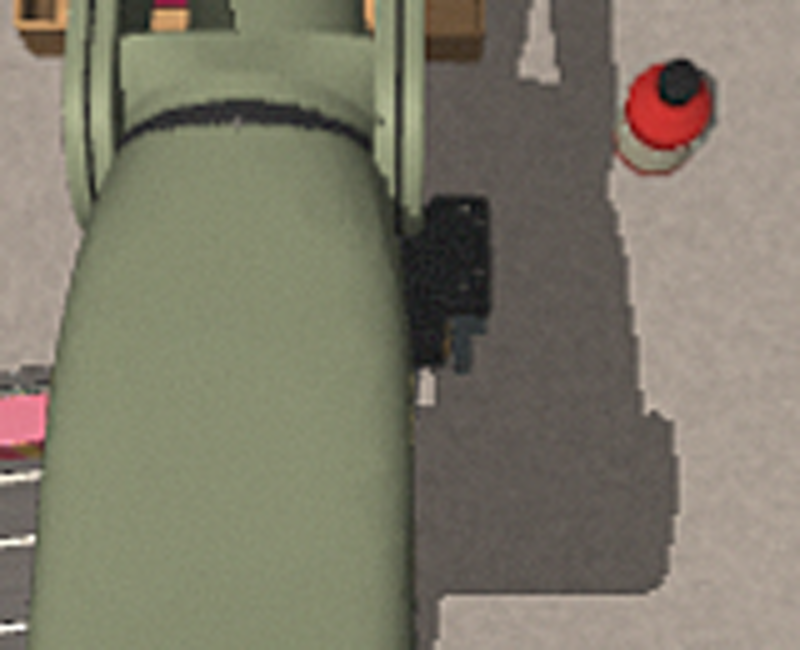

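{"api": "drive_tool", "payload": {
  "motion": [
    [[-0.0095, 0, -0.0115], [0, 0, 0]],
    [[-0.0095, 0, -0.0115], [0, 0, 0]],
    [[-0.0095, 0, -0.0115], [0, 0, 0]],
    [[-0.0095, 0, -0.0115], [0, 0, 0]],
    [[-0.0095, 0, -0.0115], [0, 0, 0]],
    [[-0.0095, 0, -0.0115], [0, 0, 0]],
    [[-0.0034, 0, -0.004], [0, 0, 0]],
    [[-0.0034, 0, -0.004], [0, 0, 0]],
    [[0, 0, 0], [0, 0, 0]],
    [[0, 0, 0], [0, 0, 0]]
  ]
}}

```text
time_s: 13.05
ee_pos: [507.6, 22.0, 105.3]
ee_rot: [-140.1, 0.1, 90.0]
force: [0.4, -0.4, -0.0]
gripper_width: 91.0
```

{"api": "drive_tool", "payload": {
  "motion": [
    [[0, 0, 0], [0, 0, 0]],
    [[0, 0, 0], [0, 0, 0]],
    [[0, 0, 0], [0, 0, 0]],
    [[0, 0, 0], [0, 0, 0]],
    [[0, 0, 0], [0, 0, 0]],
    [[0, 0, 0], [0, 0, 0]],
    [[0, 0, 0], [0, 0, 0]],
    [[0, 0, 0], [0, 0, 0]],
    [[0, 0, 0], [0, 0, 0]],
    [[0, 0, 0], [0, 0, 0]]
  ],
  "claw": 0,
  "force": 30
}}

```text
time_s: 13.88
ee_pos: [506.7, 22.1, 104.6]
ee_rot: [-140.0, 0.1, 90.0]
force: [-0.5, -0.3, -0.0]
gripper_width: 27.2
```

```bash
python3 - <<'E'
from h import *
st()
f=grab('side','side6'); crop(f,230,90,390,250,4,'side6c')
E
```

```text
t 13.8833 pos [506.71  22.09 104.58] q [  0.86  39.6   81.12   0.52  99.3  -89.2 ] F [-0.49 -0.29 -0.04] w 27.216895781588924
jaw [ 0.  1. -0.] tool [-0.64 -0.   -0.77] rot [-139.98    0.07   89.98]
```

View pics/side6c.png

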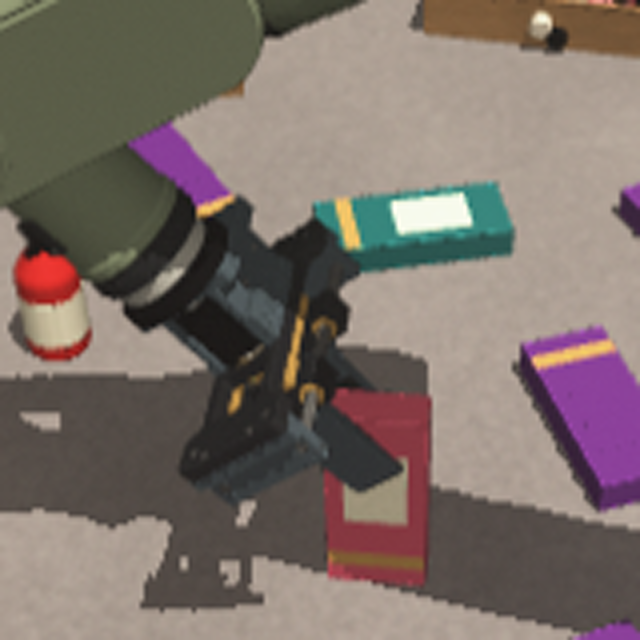

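{"api": "drive_tool", "payload": {
  "motion": [
    [[0, 0, 0], [0, 0, 0]],
    [[0, 0, 0], [0, 0, 0]],
    [[0, 0, 0.01], [0, 0, 0]],
    [[0, 0, 0.02], [0, 0, 0]],
    [[0, 0, 0.03], [0, 0, 0]],
    [[0, 0, 0.03], [0, 0, 0]],
    [[0, 0, 0.03], [0, 0, 0]],
    [[0, 0, 0.01], [0, 0, -0.111]],
    [[0, 0.009, 0], [0, 0, -0.111]],
    [[0, 0.009, 0], [0, 0, -0.111]]
  ],
  "claw": 0,
  "force": 40
}}

```text
time_s: 14.77
ee_pos: [507.6, 40.3, 235.7]
ee_rot: [-140.2, 0.0, 70.6]
force: [0.7, -0.4, -3.8]
gripper_width: 26.2
```

{"api": "drive_tool", "payload": {
  "motion": [
    [[-0.0003, 0.009, 0], [0, 0, -0.111]],
    [[-0.0003, 0.009, 0], [0, 0, -0.111]],
    [[-0.0003, 0.009, 0], [0, 0, -0.111]],
    [[-0.0003, 0.009, 0], [0, 0, -0.111]],
    [[-0.0003, 0.009, 0], [0, 0, -0.111]],
    [[-0.0003, 0.009, 0], [0, 0, -0.111]],
    [[-0.0003, 0.009, 0], [0, 0, -0.111]],
    [[-0.0003, 0.009, 0], [0, 0, -0.111]],
    [[-0.0003, 0.009, 0], [0, 0, -0.111]],
    [[-0.0003, 0.009, 0], [0, 0, -0.111]]
  ]
}}

```text
time_s: 15.6
ee_pos: [503.4, 129.8, 234.6]
ee_rot: [-140.0, 0.1, 7.0]
force: [0.4, -0.2, -2.8]
gripper_width: 25.8
```

```bash
python3 - <<'E'
from h import *
a=np.radians(-82.75);e=np.array([np.cos(a),np.sin(a),0]);r=np.array([-e[1],e[0],0]);t=np.radians(50)
togo([498,263,235],r,e*np.sin(t)-[0,0,np.cos(t)])
f=grab('side','side7')
E
```

```text
t 15.6 pos [503.43 129.75 234.58] q [-10.25  17.44  99.76  38.54  79.64 -30.2 ] F [ 0.43 -0.23 -2.81] w 25.802021137096812
jaw [ 0.99  0.12 -0.  ] tool [-0.08  0.64 -0.77] rot [-140.04    0.1     7.01]
shift [ -5.43 133.25   0.42] turn [-1.56 -0.2   0.  ]
```

View pics/side7.png

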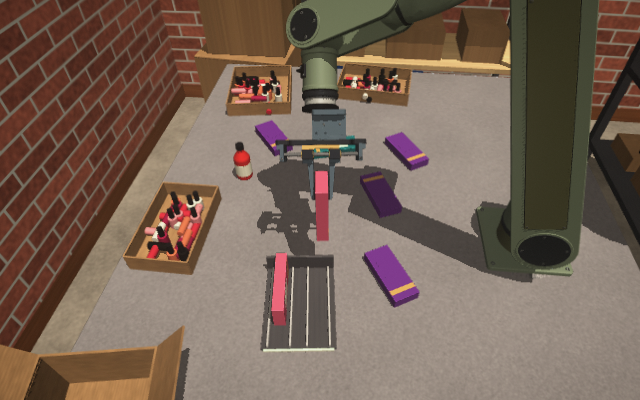

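{"api": "drive_tool", "payload": {
  "motion": [
    [[-0.0004, 0.0095, 0], [-0.1113, -0.0142, 0]],
    [[-0.0004, 0.0095, 0], [-0.1113, -0.0142, 0]],
    [[-0.0004, 0.0095, 0], [-0.1113, -0.0142, 0]],
    [[-0.0004, 0.0095, 0], [-0.1113, -0.0142, 0]],
    [[-0.0004, 0.0095, 0], [-0.1113, -0.0142, 0]],
    [[-0.0004, 0.0095, 0], [-0.1113, -0.0142, 0]],
    [[-0.0004, 0.0095, 0], [-0.1113, -0.0142, 0]],
    [[-0.0004, 0.0095, 0], [-0.1113, -0.0142, 0]],
    [[-0.0004, 0.0095, 0], [-0.1113, -0.0142, 0]],
    [[-0.0004, 0.0095, 0], [-0.1113, -0.0142, 0]]
  ]
}}

```text
time_s: 16.48
ee_pos: [499.8, 226.2, 236.2]
ee_rot: [155.4, -0.0, 7.3]
force: [0.9, -0.5, -2.2]
gripper_width: 26.1
```

{"api": "drive_tool", "payload": {
  "motion": [
    [[-0.0004, 0.0095, 0], [-0.1113, -0.0142, 0]],
    [[-0.0004, 0.0095, 0], [-0.1113, -0.0142, 0]],
    [[-0.0004, 0.0095, 0], [-0.1113, -0.0142, 0]],
    [[-0.0004, 0.0095, 0], [-0.1113, -0.0142, 0]],
    [[0, 0, 0], [0, 0, 0]],
    [[0, 0, 0], [0, 0, 0]],
    [[0, 0, 0], [0, 0, 0]],
    [[0, 0, 0], [0, 0, 0]],
    [[0, 0, 0], [0, 0, 0]],
    [[0, 0, 0], [0, 0, 0]]
  ]
}}

```text
time_s: 17.32
ee_pos: [498.4, 262.1, 235.9]
ee_rot: [130.1, -0.1, 7.1]
force: [-0.2, 1.0, -2.3]
gripper_width: 25.8
```

```bash
python3 - <<'E'
from h import *
a=np.radians(-82.75);e=np.array([np.cos(a),np.sin(a),0]);r=np.array([-e[1],e[0],0]);t=np.radians(50)
togo([498,263,135],r,e*np.sin(t)-[0,0,np.cos(t)])
f=grab('side','side8');crop(f,180,190,380,380,3,'side8c');f=grab('top','top8');crop(f,130,100,330,260,4,'top8c')
E
```

```text
t 17.3167 pos [498.38 262.14 235.91] q [ 46.99  32.9   79.92 -36.84 101.62  43.8 ] F [-0.25  0.96 -2.32] w 25.79779583884829
jaw [0.99 0.12 0.  ] tool [ 0.1  -0.76 -0.64] rot [130.12  -0.06   7.11]
shift [  -0.38    0.86 -100.91] turn [-0.  0.  0.]
```

View pics/side8c.png

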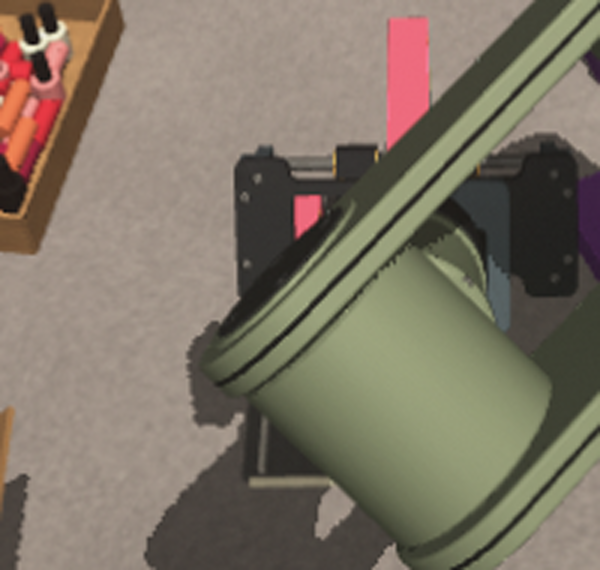

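View pics/top8c.png

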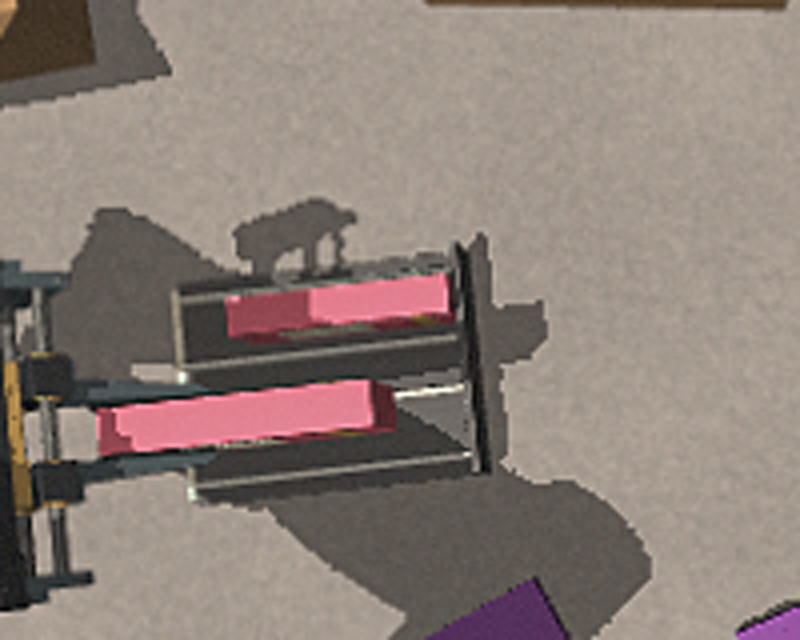

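```bash
python3 - <<'E'
from h import *
px=lambda c,o,s: np.array(o)+(np.array(c)+.5)/s-.5
for z in(255,272,285):
  P=np.array([onz('top',px(c,(130,100),4),z) for c in [(97,408),(370,380),(375,432),(100,457)]]);print(P.round(1).tolist());d=P[1]-P[0];d2=P[2]-P[3];print(np.linalg.norm(d),np.degrees([np.arctan2(d[1],d[0]),np.arctan2(d2[1],d2[0])]),np.linalg.norm(P[2]-P[1]),np.linalg.norm(P[3]-P[0]))
E
```

```text
[[507.0, 313.8, 255.0], [524.5, 162.4, 255.0], [495.8, 158.8, 255.0], [480.0, 311.1, 255.0]]
152.43004754134515 [-83.42 -84.05] 28.85008635798241 27.1753048211674
[[506.1, 306.9, 272.0], [523.2, 158.5, 272.0], [495.2, 155.0, 272.0], [479.6, 304.2, 272.0]]
149.39705735456084 [-83.42 -84.05] 28.276039244417696 26.634581819535324
[[505.4, 301.6, 285.0], [522.3, 155.5, 285.0], [494.7, 152.0, 285.0], [479.4, 299.0, 285.0]]
147.07771191760813 [-83.42 -84.05] 27.837062039927005 26.221087759463764
```

{"api": "drive_tool", "payload": {
  "motion": [
    [[-0.0004, 0.0009, -0.02], [0, 0, 0]],
    [[0, 0, -0.03], [0, 0, 0]],
    [[0, 0, -0.03], [0, 0, 0]],
    [[0, 0, -0.03], [0, 0, 0]],
    [[0, 0, -0.03], [0, 0, 0]],
    [[0, 0, -0.03], [0, 0, 0]],
    [[0, 0, -0.015], [0, 0, 0]],
    [[0, 0, 0], [0, 0, 0]],
    [[0, 0, 0], [0, 0, 0]],
    [[0, 0, 0], [0, 0, 0]]
  ]
}}

```text
time_s: 18.25
ee_pos: [498.7, 264.5, 51.4]
ee_rot: [130.1, -0.1, 7.2]
force: [0.1, 0.8, -2.4]
gripper_width: 25.5
```

```bash
python3 - <<'E'
from h import *
a=np.radians(-82.75);e=np.array([np.cos(a),np.sin(a),0]);r=np.array([-e[1],e[0],0]);t=np.radians(50)
togo([498,263,36],r,e*np.sin(t)-[0,0,np.cos(t)])
f=grab('top','top9');crop(f,150,130,280,240,6,'top9c')
E
```

```text
t 18.25 pos [498.68 264.49  51.36] q [ 47.15  43.61  89.08 -36.1   85.63  55.69] F [ 0.1   0.77 -2.39] w 25.46964532522106
jaw [0.99 0.13 0.  ] tool [ 0.1  -0.76 -0.64] rot [130.08  -0.12   7.21]
shift [ -0.68  -1.49 -15.36] turn [-0.  0.  0.]
```

View pics/top9c.png

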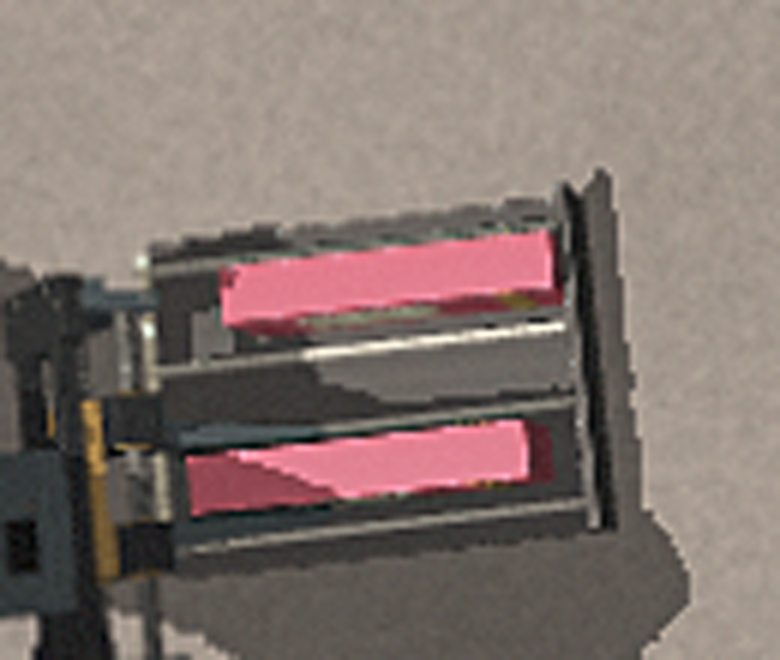

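{"api": "drive_tool", "payload": {
  "motion": [
    [[0, 0, -0.005], [0, 0, 0]],
    [[0, 0, -0.004], [0, 0, 0]],
    [[0, 0, -0.002], [0, 0, 0]],
    [[0, 0, -0.001], [0, 0, 0]],
    [[0, 0, -0.001], [0, 0, 0]],
    [[0, 0, -0.001], [0, 0, 0]],
    [[0, 0, 0], [0, 0, 0]],
    [[0, 0, 0], [0, 0, 0]],
    [[0, 0, 0], [0, 0, 0]],
    [[0, 0, 0], [0, 0, 0]]
  ]
}}

```text
time_s: 19.13
ee_pos: [497.8, 264.0, 35.6]
ee_rot: [130.0, 0.0, 7.2]
force: [0.3, -0.2, -3.2]
gripper_width: 25.9
```

{"api": "drive_tool", "payload": {
  "motion": [
    [[0, 0, -0.001], [0, 0, 0]],
    [[0, 0, 0], [0, 0, 0]],
    [[0, 0, -0.001], [0, 0, 0]],
    [[0, 0, 0], [0, 0, 0]],
    [[0, 0, 0], [0, 0, 0]],
    [[0, 0, 0], [0, 0, 0]],
    [[0, 0, 0], [0, 0, 0]],
    [[0, 0, 0], [0, 0, 0]],
    [[0, 0, 0], [0, 0, 0]],
    [[0, 0, 0], [0, 0, 0]]
  ]
}}

```text
time_s: 19.97
ee_pos: [497.8, 264.1, 35.3]
ee_rot: [129.9, -0.0, 7.2]
force: [-1.5, 2.7, 5.8]
gripper_width: 26.2
```

{"api": "drive_tool", "payload": {
  "motion": [
    [[0, 0, 0.0005], [0, 0, 0]],
    [[0.0004, -0.003, 0], [0, 0, 0]],
    [[0.0004, -0.003, 0], [0, 0, 0]],
    [[0.0004, -0.003, 0], [0, 0, 0]],
    [[0.0003, -0.002, 0], [0, 0, 0]],
    [[0.0001, -0.001, 0], [0, 0, 0]],
    [[0.0001, -0.001, 0], [0, 0, 0]],
    [[0, 0, 0], [0, 0, 0]],
    [[0, 0, 0], [0, 0, 0]],
    [[0, 0, 0], [0, 0, 0]]
  ]
}}

```text
time_s: 20.8
ee_pos: [500.2, 251.5, 35.3]
ee_rot: [130.0, -0.1, 7.3]
force: [-0.1, 3.3, 5.6]
gripper_width: 26.2
```

```bash
python3 - <<'E'
from h import *
st()
f=grab('top','top10');crop(f,150,130,280,240,6,'top10c')
E
```

```text
t 20.8 pos [500.15 251.47  35.31] q [ 46.34  44.22  90.91 -36.81  83.37  56.62] F [-0.06  3.29  5.56] w 26.16667291346417
jaw [0.99 0.13 0.  ] tool [ 0.1  -0.76 -0.64] rot [130.01  -0.09   7.25]
```

View pics/top10c.png

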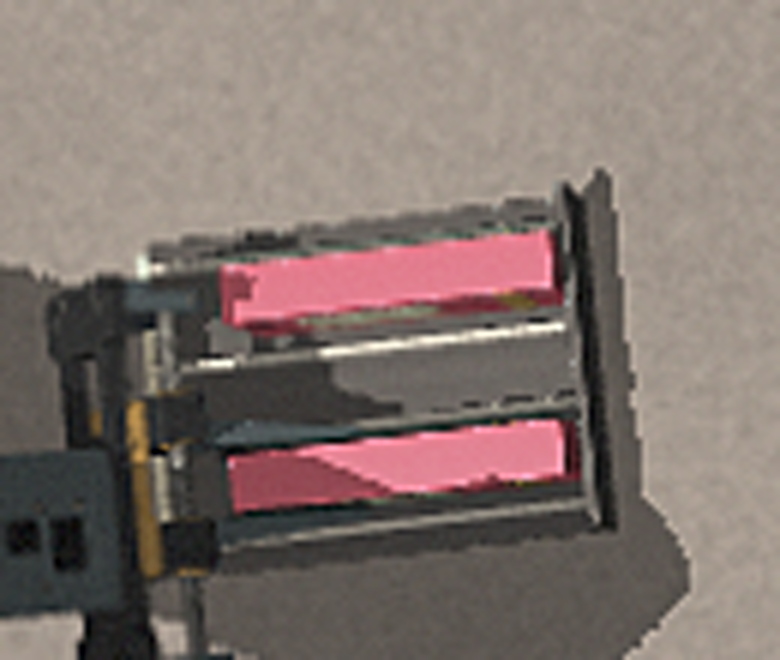

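{"api": "drive_tool", "payload": {
  "motion": [
    [[0.0001, -0.001, 0], [0, 0, 0]],
    [[0, 0, 0], [0, 0, 0]],
    [[0.0001, -0.001, 0], [0, 0, 0]],
    [[0, 0, 0], [0, 0, 0]],
    [[0, 0, 0], [0, 0, 0]],
    [[0, 0, 0], [0, 0, 0]],
    [[0, 0, 0], [0, 0, 0]],
    [[0, 0, 0], [0, 0, 0]],
    [[0, 0, 0], [0, 0, 0]],
    [[0, 0, 0], [0, 0, 0]]
  ]
}}

```text
time_s: 21.68
ee_pos: [500.4, 249.6, 35.3]
ee_rot: [130.0, -0.1, 7.3]
force: [-0.2, 3.5, 5.3]
gripper_width: 26.0
```

{"api": "drive_tool", "payload": {
  "motion": [
    [[0.0001, -0.001, 0], [0, 0, 0]],
    [[0, 0, 0], [0, 0, 0]],
    [[0, 0, 0], [0, 0, 0]],
    [[0, 0, 0], [0, 0, 0]],
    [[0, 0, 0], [0, 0, 0]],
    [[0, 0, 0], [0, 0, 0]],
    [[0, 0, 0], [0, 0, 0]],
    [[0, 0, 0], [0, 0, 0]],
    [[0, 0, 0], [0, 0, 0]],
    [[0, 0, 0], [0, 0, 0]]
  ]
}}

```text
time_s: 22.52
ee_pos: [500.5, 248.6, 35.3]
ee_rot: [130.0, -0.1, 7.3]
force: [0.2, 3.1, 5.2]
gripper_width: 26.2
```

{"api": "drive_tool", "payload": {
  "motion": [
    [[0.0001, -0.001, 0], [0, 0, 0]],
    [[0, 0, 0], [0, 0, 0]],
    [[0, 0, 0], [0, 0, 0]],
    [[0, 0, 0], [0, 0, 0]],
    [[0.0001, -0.001, 0], [0, 0, 0]],
    [[0, 0, 0], [0, 0, 0]],
    [[0, 0, 0], [0, 0, 0]],
    [[0, 0, 0], [0, 0, 0]],
    [[0, 0, 0], [0, 0, 0]],
    [[0, 0, 0], [0, 0, 0]]
  ]
}}

```text
time_s: 23.35
ee_pos: [500.6, 247.8, 35.3]
ee_rot: [130.1, -0.1, 7.3]
force: [-1.4, 8.4, 6.3]
gripper_width: 25.7
```

{"api": "drive_tool", "payload": {
  "motion": [
    [[0.0001, -0.001, 0], [0, 0, 0]],
    [[0, 0, 0], [0, 0, 0]],
    [[0, 0, 0], [0, 0, 0]],
    [[0, 0, 0], [0, 0, 0]],
    [[0, 0, 0], [0, 0, 0]],
    [[0, 0, 0], [0, 0, 0]],
    [[0, 0, 0], [0, 0, 0]],
    [[0, 0, 0], [0, 0, 0]],
    [[0, 0, 0], [0, 0, 0]],
    [[0, 0, 0], [0, 0, 0]]
  ]
}}

```text
time_s: 24.18
ee_pos: [500.6, 247.8, 35.3]
ee_rot: [130.2, -0.2, 7.3]
force: [-3.1, 13.6, 6.8]
gripper_width: 25.8
```

{"api": "drive_tool", "payload": {
  "motion": [
    [[0, 0, 0], [0, 0, 0]],
    [[0, 0, 0], [0, 0, 0]],
    [[0, 0, 0], [0, 0, 0]],
    [[0, 0, 0], [0, 0, 0]],
    [[0, 0, 0], [0, 0, 0]],
    [[0, 0, 0], [0, 0, 0]],
    [[0, 0, 0], [0, 0, 0]],
    [[0, 0, 0], [0, 0, 0]],
    [[0, 0, 0], [0, 0, 0]],
    [[0, 0, 0], [0, 0, 0]]
  ],
  "claw": 0.5
}}

```text
time_s: 25.02
ee_pos: [500.0, 245.0, 34.1]
ee_rot: [130.0, 0.0, 7.2]
force: [-0.1, 0.0, 0.7]
gripper_width: 45.8
```

{"api": "drive_tool", "payload": {
  "motion": [
    [[0, 0, 0], [0, 0, 0]],
    [[-0.001, 0.0076, 0.0064], [0, 0, 0]],
    [[-0.001, 0.0076, 0.0064], [0, 0, 0]],
    [[-0.002, 0.0152, 0.0129], [0, 0, 0]],
    [[-0.002, 0.0152, 0.0129], [0, 0, 0]],
    [[-0.003, 0.0228, 0.0193], [0, 0, 0]],
    [[-0.003, 0.0228, 0.0193], [0, 0, 0]],
    [[0, 0, 0.03], [0, 0, 0]],
    [[0, 0, 0.04], [0, 0, 0]],
    [[0, 0, 0.04], [0, 0, 0]]
  ]
}}

```text
time_s: 25.85
ee_pos: [487.3, 337.3, 223.0]
ee_rot: [130.0, 0.1, 7.3]
force: [0.7, 0.5, -0.7]
gripper_width: 45.4
```

```bash
python3 - <<'E'
from h import *
st()
f=grab('side','side11');crop(f,230,220,370,360,5,'side11c');f=grab('top','top11');crop(f,150,130,280,240,6,'top11c')
E
```

```text
t 25.85 pos [487.3  337.28 222.95] q [ 51.59  38.01  72.24 -34.78 106.28  45.57] F [ 0.67  0.55 -0.73] w 45.36539746758433
jaw [ 0.99  0.13 -0.  ] tool [ 0.1  -0.76 -0.64] rot [129.99   0.09   7.29]
```

View pics/side11c.png

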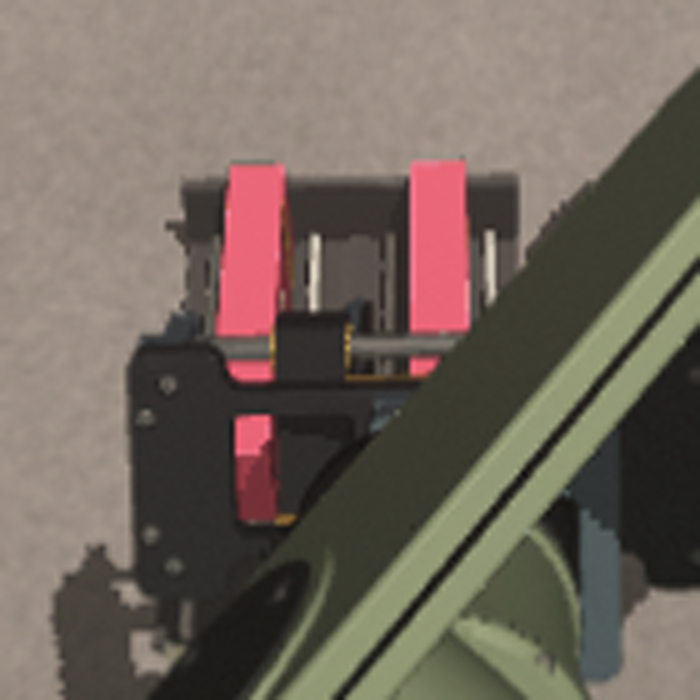

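View pics/top11c.png

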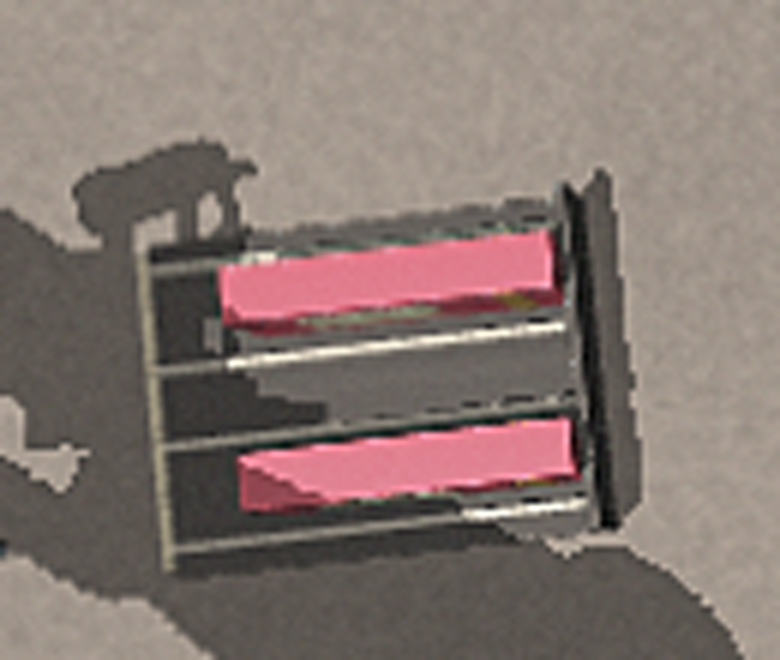

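{"api": "drive_tool", "payload": {
  "motion": [
    [[-0.02, 0.015, 0.01], [0, 0, 0]],
    [[-0.02, 0.015, 0.01], [0, 0, 0]],
    [[-0.02, 0.015, 0.01], [0, 0, 0]],
    [[-0.02, 0.015, 0.01], [0, 0, 0]],
    [[-0.02, 0.015, 0.01], [0, 0, 0]],
    [[-0.02, 0.015, 0.01], [0, 0, 0]],
    [[-0.02, 0.015, 0.01], [0, 0, 0]],
    [[-0.02, 0.01, 0], [0, 0, 0]],
    [[0, 0, 0], [0, 0, 0]],
    [[0, 0, 0], [0, 0, 0]]
  ]
}}

```text
time_s: 26.78
ee_pos: [327.1, 452.2, 291.4]
ee_rot: [130.1, 0.0, 7.4]
force: [0.8, 0.7, -0.3]
gripper_width: 45.9
```

```bash
python3 - <<'E'
from h import *
st()
f=grab('side','side12');crop(f,240,230,360,360,5,'side12c');f=grab('top','top12');crop(f,160,140,280,240,6,'top12c')
E
```

```text
t 26.7833 pos [327.11 452.19 291.45] q [ 66.54  37.54  63.14 -27.46 121.78  53.68] F [ 0.8   0.66 -0.26] w 45.87108914487542
jaw [ 0.99  0.13 -0.  ] tool [ 0.1  -0.76 -0.64] rot [130.05   0.02   7.36]
```

View pics/side12c.png

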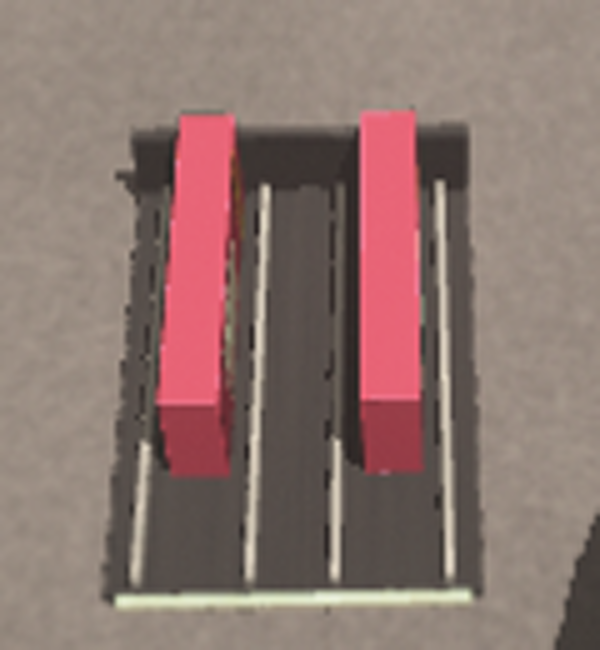

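View pics/top12c.png

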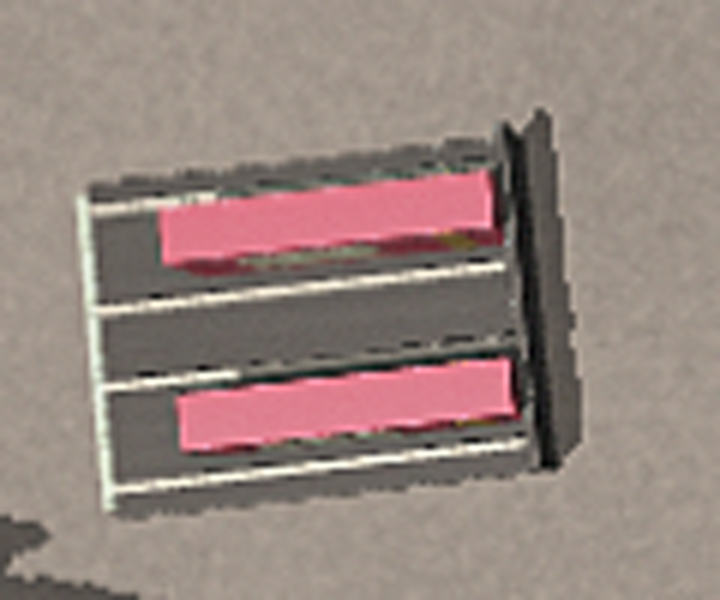

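View pics/top12.png

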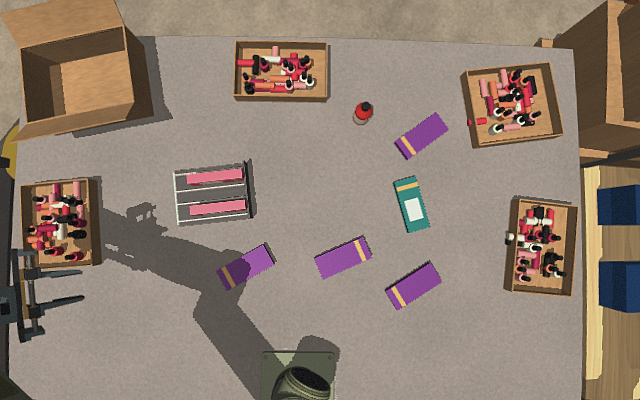

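```bash
python3 - <<'E'
from h import *
px=lambda c,o,s: np.array(o)+(np.array(c)+.5)/s-.5
a=np.radians(-82.75);e=np.array([np.cos(a),np.sin(a)]);r=np.array([-e[1],e[0]]);O=np.array([542.3,247.8])
def show(nm,n,cs,o,s):
  P=np.array([onz(n,px(c,o,s),72) for c in cs])[:,:2]; print(nm,[((p-O)@e,(p-O)@r) for p in P]); d=(P[1]+P[2]-P[0]-P[3]);print(' yaw',np.degrees(np.arctan2(d[1],d[0])),'mean',(P.mean(0)-O)@e,(P.mean(0)-O)@r)
show('oursT','top',[(177,397),(511,357),(517,413),(185,452)],(160,140),6)
show('shownT','top',[(160,210),(490,172),(495,235),(164,265)],(160,140),6)
show('oursS','side',[(361,399),(362,112),(415,112),(420,401)],(240,230),5)
show('shownS','side',[(157,404),(180,115),(235,117),(221,404)],(240,230),5)
A=cv2.imread('pics/top0.png').astype(int);B=cv2.imread('pics/top12.png').astype(int)
for nm,(u0,v0,u1,v1) in dict(shown=(183,162,247,186),bottle=(350,98,378,128),teal=(390,174,432,234)).items():
  print(nm,np.abs(A-B)[v0:v1,u0:u1].mean(),np.abs(A-B)[v0:v1,u0:u1].max())
E
```

```text
oursT [(np.float64(-48.91919202128813), np.float64(-29.681055079269335)), (np.float64(101.28765565535959), np.float64(-28.813062207004723)), (np.float64(101.3788204458833), np.float64(-53.9533971016485)), (np.float64(-47.66862235624209), np.float64(-54.49234279974977))]
 yaw -82.48062692584848 mean 26.519665430928164 -41.73496429691805
shownT [(np.float64(-48.846488556183985), np.float64(54.77659294317567)), (np.float64(100.33274797343675), np.float64(54.90821567432041)), (np.float64(99.72433776874767), np.float64(26.39281586289779)), (np.float64(-49.280220318724716), np.float64(29.880098038299177))]
 yaw -83.39476008173854 mean 25.482594216818946 41.489430629673265
oursS [(np.float64(-50.2344122673218), np.float64(-30.942795062507397)), (np.float64(98.81383720744769), np.float64(-30.970182277512798)), (np.float64(98.2789771549579), np.float64(-55.60901339201979)), (np.float64(-51.649551656571006), np.float64(-55.5004101849319))]
 yaw -82.77606114343553 mean 23.8022126096282 -43.25560022924296
shownS [(np.float64(-51.019714891944076), np.float64(54.03157703889709)), (np.float64(98.85138030856216), np.float64(53.69553222253047)), (np.float64(97.16806397480254), np.float64(28.025221565302804)), (np.float64(-51.48155557285822), np.float64(27.33674002124869))]
 yaw -82.68235602535349 mean 23.379543454640622 40.77226771199473
shown 1.9997829861111112 17
bottle 2.2071428571428573 12
teal 1.8152116402116403 12
```

The carton sits at the stop, centred, upright and parallel to the channel, in line with the shown one. The neighbours are unmoved, so I hand in.

```bash
python3 - <<'E'
from workcell import env
print(env.job_done()); print(env.state()['time_s'])
E
```

```text
the job is handed in; nothing more can be done
None
the job is handed in; nothing more can be done
```

The pink carton now stands on its long thin edge in the empty channel, pushed up to the end stop. I handed the job in at about 27 s, within the 58 s limit.

**How it was done:** I gripped the flat carton across its width and stood it on end on the bench. I then re-gripped it across its thickness, turned it onto its long edge, lowered it into the channel and slid it along. At the stop the tool stopped advancing at 13.6 N of resistance. I then let go and backed off.

**Last checks:**

| Check | Measured |
|---|---|
| Carton centre across the channel | -41.7 mm (top), -43.3 mm (side); target -42 mm |
| Carton centre along the rail | 26.5 mm (top), 23.8 mm (side); target 24 mm |
| Carton yaw (rail measured at -82.75°) | -82.5° (top), -82.8° (side) |
| Shown carton, bottle and teal carton | no change beyond noise in the top view before and after |
| Force reading after the arm backed off | about 1 N, touching nothing |

The two cameras disagree by up to about 3 mm on position. The top view puts the carton's end about 2 mm past the stop face, which I put down to calibration error, because it also reads the shown carton about 1 mm past. I took no pictures after handing in.

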